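# Load the ultrasonic cleaner and unhook its splash cover

## Robot

A 6-joint arm with a two-finger parallel gripper is mounted at the origin on a cart in front of the work surface, level with it; the furniture and walls round the work are solid. World frame = base frame: x ahead of the robot, y to its left, z up, the work surface at z = 0. Lengths are in mm, angles in degrees, forces in N, time in s.
With the tool pointing down it reaches from about 275 to 825 mm from the base axis. Payload 5.2 kg.
Tool frame: the origin (TCP) lies on the centre line of the jaws, within the pads' length; the fingertips stand 17 mm ahead of it and the grasp point (between the pads) lies 2 mm behind it (env.nose_length is the z of the fingertips in the tool frame, in mm); z points along the fingers, y is the line along which they close (so a half turn about z gives the same grasp; the last joint's range is limited). The gripper opens to 93 mm and grips with 3 to 60 N. Pads are 15 mm wide; open, the fingers measure 128 mm over their backs; the gripper's body (75 mm by 188 mm) begins 65 mm behind the grasp point.
Start: joints at [-79.114, 14.817, 87.949, -0, 77.235, -11.62], TCP at [210.548, -508.109, 235.653] pointing down, gripper open.
Joint ranges: [-179.93, 179.93], [-52.35, 119.4], [10.71, 147.94], [-69.91, 249.91], [12.55, 155.21], [-178.61, 178.61]. Speed limits (degrees/s): [147.25, 147.25, 180, 180, 180, 180].

## Interface

Orientations are given as [roll, pitch, yaw] about the fixed x, y, z axes, in that order (R = Rz(yaw) Ry(pitch) Rx(roll)).
In Python, from cell import env, cams, sign_off, finder gives the robot as it stands.
- The arm moves only by the tool move_arm, never from a script. Its argument "motion" is a list of rows, each a list of 3 entries, a list of its own where there are three numbers: the opening, from 0 (shut) to 1 (fully open), then the shift along the tool's x, y, z each as a share of 0.15 m, from -1 to 1, then the turn about the tool's z as a share of pi rad, from -1 to 1. A call has 1 to 12 rows; each row shifts and turns the commanded pose from where the row before left it, along the tool's axes as they then stand; what a row does not reach is not made up. A row lasts 1/12 s, in which the tool goes at most 41.7 mm and 7.16 degrees, less where a joint would pass 70% of its speed; a pose out of reach is approached as far as the arm can. A call with a number of a shift or a turn outside -1 to 1 is refused whole. A call with a gripper value outside its range is refused whole. The fingers move at their own pace and stop on an object; the grip force is fixed at half the most. Time passes only in rows, so rows that do not move let the fingers close. It gives the time, the measured TCP pose, the force, the opening and the grip force at its end, in the units of the state.
- env.observe(): the state, without advancing time (a new reading comes with each control period).
- cams.get_image(name): name is "side" or "top"; returns a dict with "pixels" (400x640x3 uint8, red, green, blue), "range_z" (400x640 float32, mm along the optical axis (not along the pixel's ray), 0 where there is no reading), "fx", "fy", "cx", "cy" (pixels), "k1" (the pictures are not rectified: a ray, as slopes to the right and down, at radius r is drawn at 1 + k1 r^2 times it, then the intrinsics apply), "view" (4x4, takes a point from world to camera coordinates). Camera axes: x right, y up, looking along -z (the intrinsics and any distortion apply to the point x, -y, -z); pixel columns grow to the right and rows downward; lengths in mm; the calibration is good to about 2 mm. A picture is of the moment at which its call begins.
- sign_off(): hands the job in; it is judged then, once.
Trained networks look in the newest picture that a camera, given by its name, has taken for a name from the list of things; names that differ only in an ending like _2 or _b are one class to them, and where a whole thing is asked for, a point or a joint stands for the part that bears it (a point fixed in the world has none). Each returns a list of dicts, best first, with "conf" (0 to 1); they miss things now and then, are a little off and sometimes report something else, mostly with a low value. They report only what shows in the picture. A call takes as long as a camera call.
- finder.recognise(query, camera): "centre" ([x, y, z] in mm, in the coordinates of the camera as it stood for that picture, good to about 4 mm: the middle of the surface that is visible of it).
- finder.masks_of(query, camera): "region" (400x640 bool, what is visible of it).
The state is a dict: "clock": time; "joints": joint angles; "joint_vel": joint speeds; "joint_torque": joint torques, N m; "tcp_pos": TCP position; "eef_rot": TCP orientation; "wrist_force": force on the tool from outside, world axes, zero at the start; "moment": the same for the moment, N m; "finger_gap": opening from 0.0 (shut) to 1.0 (fully open); "grip_force": force on a finger pad.
Only numpy, scipy, OpenCV 4.12 (cv2) and the standard library are available. Lean on these libraries where they do the work, as an engineer would, in place of code of your own. Each camera call takes 0.05 s, during which the arm holds its last target. There are 200 camera calls.

## Task

Get the ultrasonic cleaner ready for filling: lower the basket with its parts down between the guide rods in the tank until it is fully home, then bring the two nested covers over together by their handle and seat them on the tank's rim. Turn the handle a quarter turn anticlockwise (seen from above) to unhook the inner splash cover, and lift off the outer cover alone, so that the splash cover stays seated with its filling slot open. Finish while still holding the outer cover level in the gripper, some 10 cm above the place where it sat.

Things in the scene. Friction and masses are not known exactly. Their poses are not given: they have to be found in the camera images.
- cleaner: bench ultrasonic cleaner, fixed: stainless box 116 (x) x 150 (y) x 90 mm high, dark control panel with two dials on its -x side. On top stands the tank's raised rim, 10 mm high (top 100 mm above the underside), 90 x 126 mm outside, 84 x 120 mm inside. Origin at the centre of the underside, z up
- tank_mouth (a point): centre of the tank's mouth, level with the top of the rim, 100 mm above the cleaner's underside; axes as the cleaner's. Room above: the front board of a wall shelf hangs over the back of the bench, its face at world x = 0.60 m, its lower edge 0.44 m above the bench
- basket_seat (a point): point in the tank where the centre of the basket's underside lies when home, 22 mm above the cleaner's underside: the basket stands on a step at each short end. From each step, at y = +-56 mm, two guide rods of 7 mm (at x = +-11 mm, 15 mm free between them) rise to 52 mm above this point, tops rounded
- basket: wire basket 68 (x) x 98 (y) x 24 mm, 0.18 to 0.29 kg, three loose parts in it. Origin: centre of its underside. A U-shaped bail of 10 mm rod in the plane x = 0: legs at y = +-53 mm, round lower ends 10 mm above the underside, run down between the guide rods, a leg at each end; cross bar along y 47 mm up. Either way round fits. Home: long side along the cleaner's long side
- basket_grip (a point): centre of the black grip sleeve on the basket's cross bar: 12 mm wide (x), 46 mm long (y), 14 mm high, 47 mm above the basket's underside; close the fingers along x. Its axes are the basket's
- bearing_a: steel bearing ring in the basket, 26 mm diameter, 9 mm tall; origin at the centre of its underside
- bearing_b: a second, equal bearing ring in the basket
- bush: flanged steel bush in the basket, 26 mm diameter, 15 mm tall; origin at the centre of its underside
- outer_cover: outer cover: plate 102 (x) x 138 (y) x 4 mm with a skirt 10 mm down, 96 x 132 mm inside (3 mm play round the tank's rim). Origin: centre of the plate's underside. Starts nested on the splash cover, both on the bench, origin 18 mm up; seated with it on the tank, its origin is 104 mm above the cleaner's underside. 0.25 kg with its handle
- latch (a joint): turn of the outer cover's handle, rad, anticlockwise seen from above. 0 (starts 0 to 0.1): handle along the cover's long side (y); the hook bar under the plate, parallel to the handle, carries the splash cover, which then hangs 2 mm lower. 1.57 (stop): handle across; from about 1.35 the bar comes out freely through the slot. Friction 0.06 N m, stays where left
- latch_grip (a point): centre of the black handle bar on the outer cover: 14 mm wide (x), 64 mm long (y), 24 mm high; 24 mm above the underside of the cover's plate, on the cover's centre; the point turns with the handle
- splash_cover: inner splash cover, under the outer one, no handle, 0.13 to 0.21 kg: flange 93 (x) x 129 (y) x 4 mm, below it a plug wall 79 x 115 mm, 14 mm deep, tapered inward at its lower edge, that enters the tank's mouth with 2.5 mm play. Origin: centre of the plug's lower edge; seated (flange on the rim) 86 mm above the cleaner's underside
- filling_slot (a point): centre of the slot through the splash cover's flange, 60 mm (x) x 20 mm (y), level with the flange's top; the outer cover's hook bar (44 x 8 x 4 mm) passes through it only when turned along it

How it is judged:
By the outcome, as a careful person would: the job done as asked, in the order asked, and still so for the second after the job is handed in, while the arm keeps its last pose, push and grip.
It also fails if it takes over 61 s, if anything falls off the work surface, if the arm or the gripper's body presses on something with over 40 N, if the wrist force passes 120 N, or if a joint passes its speed limit or range.

## Working session

There is one attempt and no reset: what is moved stays moved. The work goes in short steps, Python scripts to look and compute and a tool call to move; the robot and the scene stay as the last step left them, time stands still between calls to the robot, and variables do not carry over. Pictures are saved under pics/ and viewed, at most 10 in all, crops included, and the job is handed in when it is done.

Besides the shell and the picture viewer there is one more tool, called after "Emit:" in YAML: its name, and indented under it one key for each argument. move_arm: Moves the arm, as the interface text tells. Its arguments: {"type":"object","properties":{"motion":{"type":"array"}},"required":["motion"]}

```bash
mkdir -p pics; ls
cat > h.py <<'E'
import numpy as np, cv2
from cell import env, cams, sign_off, finder
def cloud(im):
    z=im['range_z']; h,w=z.shape
    u,v=np.meshgrid(np.arange(w),np.arange(h))
    K=np.array([[im['fx'],0,im['cx']],[0,im['fy'],im['cy']],[0,0,1.]])
    p=cv2.undistortPoints(np.stack([u,v],-1).reshape(-1,1,2).astype(np.float64),K,np.array([im['k1'],0,0,0.])).reshape(h,w,2)
    c=np.stack([p[...,0]*z,-p[...,1]*z,-z,np.ones_like(z)],-1)
    P=c@np.linalg.inv(im['view']).T
    P=P[...,:3]; P[z==0]=np.nan
    return P
def cam2w(im,c): return (np.linalg.inv(im['view'])@np.r_[c,1])[:3]
E
python3 - <<'E'
from h import *
np.set_printoptions(precision=1,suppress=True)
s=env.observe();print(s['clock'],s['tcp_pos'],s['eef_rot'],s['finger_gap'])
for n in('side','top'):
    im=cams.get_image(n);cv2.imwrite(f'pics/{n}0.png',im['pixels'][...,::-1])
    P=cloud(im);np.save(f'{n}0.npy',P)
    for q in('cleaner','basket','basket_grip','outer_cover','latch_grip','splash_cover'):
        for d in finder.recognise(q,n)[:2]: print(n,q,round(d['conf'],2),cam2w(im,d['centre']))
        for m in finder.masks_of(q,n)[:1]:
            r=m['region'];np.save(f'm_{n}_{q}.npy',r);Q=P[r];Q=Q[~np.isnan(Q[:,0])]
            if len(Q):
                t=Q[Q[:,2]>np.percentile(Q[:,2],95)-8]
                print('  mask',round(m['conf'],2),r.sum(),np.percentile(Q,[2,50,98],axis=0).ravel(),'top',t.mean(0),cv2.minAreaRect(t[:,:2].astype(np.float32)))
print(env.observe()['clock'])
E
```

```text
pics
0.0 [ 210.4 -507.6  234.8] [-179.9   -0.    22.5] 0.9958882296793079
side cleaner 0.97 [491.3 222.8  65. ]
  mask 0.71 4533 [429.8 130.6   9.  492.3 224.7  65.6 547.1 275.1  99.7] top [490.9 204.5  94.6] ((494.7607421875, 196.80117797851562), (111.39134979248047, 149.82382202148438), 5.6460371017456055)
side basket 0.76 [ 478.8 -185.1   24.4]
  mask 0.6 183 [ 466.7 -267.    -1.8  480.8 -187.3   37.8  523.9 -142.    55.6] top [ 479.8 -185.3   52. ] ((480.43157958984375, -187.95315551757812), (11.638715744018555, 101.00555419921875), 14.247791290283203)
side basket_grip 0.79 [ 479.2 -183.9   22.9]
  mask 0.72 476 [ 444.2 -267.2   -2.1  477.5 -184.8   12.5  522.2 -142.5   54.6] top [ 481.3 -192.5   51.6] ((482.031005859375, -194.75347900390625), (11.927020072937012, 114.86978149414062), 11.97084903717041)
side outer_cover 0.79 [454.7 443.7  21.7]
side outer_cover 0.64 [ 461.1 -184.1    9.5]
  mask 0.63 3730 [410.2 368.5  10.6 456.8 445.3  22.2 513.2 503.4  53.3] top [461.2 436.8  51.3] ((462.0491027832031, 434.30364990234375), (64.9537353515625, 14.702413558959961), 89.147369384765
[... 1054 characters left out ...]
69250488)
top outer_cover 0.57 [462.8 430.9  23.8]
  mask 0.62 2464 [413.6 364.6  13.3 461.8 430.   23.7 513.4 499.   55.3] top [462.9 431.3  53.6] ((462.9712829589844, 432.46063232421875), (63.4753532409668, 13.907418251037598), 86.47410583496094)
top latch_grip 0.73 [466.7 435.   51.7]
  mask 0.63 219 [452.1 401.5  27.9 463.2 431.6  52.8 476.3 461.1  57.9] top [463.3 431.5  54. ] ((463.05999755859375, 431.87957763671875), (62.326377868652344, 13.65886116027832), 86.47410583496094)
  mask 0.43 77 [ 447.8 -188.7   -1.9  460.1 -178.2   11.2  470.  -166.8   16.9] top [ 459.2 -177.1   12.3] ((459.2261657714844, -177.667236328125), (21.584880828857422, 22.148435592651367), 61.43722152709961)
1.3
```

Run:
```python
from h import *
from scipy.optimize import minimize
np.set_printoptions(precision=1,suppress=True)
def fit(Q,w,l):
    r=cv2.minAreaRect(Q.astype(np.float32)); return r
for n in('side','top'):
    P=np.load(f'{n}0.npy').reshape(-1,3)
    def sel(c,R,z0,z1):
        with np.errstate(all='ignore'):
            k=(np.abs(P[:,0]-c[0])<R)&(np.abs(P[:,1]-c[1])<R)&(P[:,2]>z0)&(P[:,2]<z1)
        return P[k]
    for nm,c,R,z0,z1 in(('boxtop',(495,197),110,85,94),('rim',(495,197),90,97,104),('plate',(462,434),90,17,28),('handle',(462,434),60,46,58),('bail',(481,-198),75,42,60),('sleeve',(481,-198),75,52.5,60),('wall',(481,-198),85,18,30)):
        Q=sel(c,R,z0,z1)
        print(n,nm,len(Q),cv2.minAreaRect(Q[:,:2].astype(np.float32)) if len(Q)>4 else'',np.median(Q[:,2]))
a=cv2.imread('pics/top0.png');b=cv2.imread('pics/side0.png')
cv2.imwrite('pics/both.png',cv2.resize(np.vstack([a,b]),(480,600),interpolation=cv2.INTER_AREA))
```

```text
side boxtop 1012 ((495.76715087890625, 195.1031494140625), (114.42931365966797, 155.0896759033203), 5.156271457672119) 89.22252327363219
side rim 273 ((495.84423828125, 194.68417358398438), (89.6984634399414, 130.0192413330078), 4.922786712646484) 98.95243456529943
side plate 3154 ((462.60015869140625, 433.2236328125), (141.17364501953125, 104.75592041015625), 84.84072875976562) 22.143338975401093
side handle 242 ((462.0491027832031, 434.30364990234375), (64.9537353515625, 14.702413558959961), 89.14736938476562) 52.206972794110015
side bail 103 ((482.11517333984375, -195.15045166015625), (11.927020072937012, 115.68138885498047), 11.97084903717041) 51.738406525772916
side sleeve 38 ((483.4090270996094, -203.13760375976562), (11.357606887817383, 99.5284652709961), 12.530196189880371) 53.750404269067985
side wall 200 ((462.79559326171875, -199.43038940429688), (168.15235900878906, 124.66614532470703), 87.49232482910156) 24.16355531098634
top boxtop 1067 ((495.4839782714844, 196.802734375), (116.10285186767578, 150.2930145263672), 5.119855880737305) 90.26476041022192
top rim 248 ((497.8489685058594, 195.26141357421875), (94.72441101074219, 129.36912536621094), 5.068149566650391) 100.46073534518484
top plate 2124 ((463.36407470703125, 432.6157531738281), (139.7700958251953, 102.03809356689453), 85.18486785888672) 23.407689453439275
top handle 157 ((462.9712829589844, 432.46063232421875), (63.4753532409668, 13.907418251037598), 86.47410583496094) 53.80525322154631
top bail 211 ((481.451904296875, -198.72930908203125), (11.75590705871582, 115.20689392089844), 12.476178169250488) 51.825655464799866
top sleeve 86 ((481.13629150390625, -198.33651733398438), (10.80828857421875, 102.51992797851562), 11.258232116699219) 53.851779287113345
top wall 257 ((460.3140869140625, -197.6151123046875), (126.49974060058594, 170.40110778808594), 0.7705960869789124) 24.51008510860038
```

View pics/top0.png

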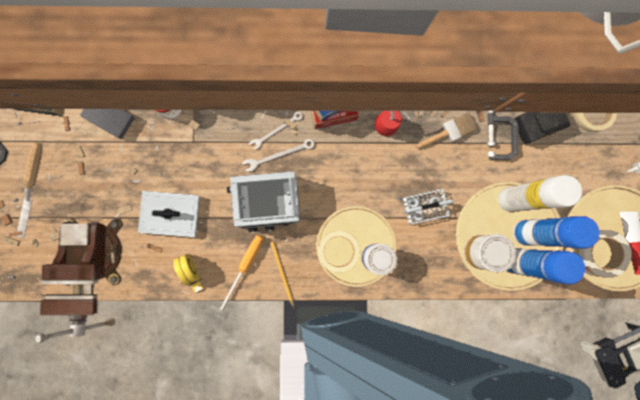

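View pics/side0.png

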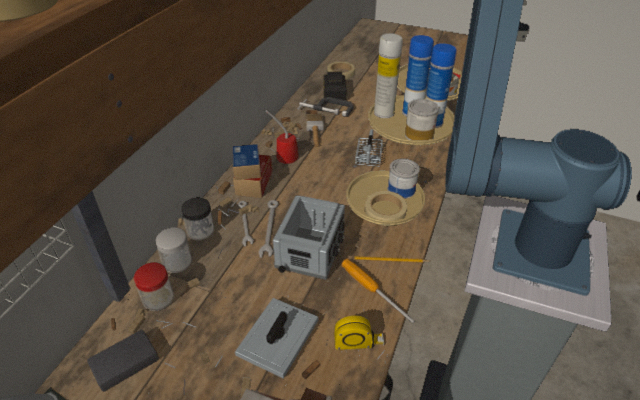

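```bash
cat >> h.py <<'E'
def plan(start,yaw0,way,g,N=None,step=36.,dyaw=6.6):
    """way: list of (x,y,z,yaw). prints rows, rounded; tool down: x=(c,s,0) y=(s,-c,0) z=-Z"""
    p=np.array(start,float); yw=yaw0; rows=[]
    for x,y,z,yaw in way:
        t=np.array([x,y,z],float); 
        n=int(np.ceil(max(np.linalg.norm(t-p)/step,abs(yaw-yw)/dyaw,1)))
        for i in range(n):
            k=n-i; d=(t-p)/k; a=np.radians(yw); c,s=np.cos(a),np.sin(a)
            v=np.array([c*d[0]+s*d[1],s*d[0]-c*d[1],-d[2]])/150
            v=np.round(v,3); u=round(-(yaw-yw)/k/180,4)
            rows.append([g,[float(q) for q in v],float(u)])
            v=v*150; p=p+np.array([c*v[0]+s*v[1],s*v[0]-c*v[1],-v[2]]); yw-=u*180
    for i in range(0,len(rows),12): print(str(rows[i:i+12]).replace(' ',''))
    print(len(rows),p,yw)
E
python3 - <<'E'
from h import *
np.set_printoptions(precision=1,suppress=True)
P=np.concatenate([np.load('top0.npy').reshape(-1,3),np.load('side0.npy').reshape(-1,3)]);P=P[~np.isnan(P[:,0])]
for y in range(-600,100,50):
    print(y,[int(np.percentile(q,98)) if len(q)>3 else -1 for x in range(250,600,50) for q in [P[(abs(P[:,0]-x-25)<25)&(abs(P[:,1]-y-25)<25)][:,2]]])
plan([210.5,-508.1,235.6],22.5,[(265,-300,236,62),(420,-200,215,102.3),(481.5,-197.8,130,102.3)],0.6)
E
```

```text
-600 [3, 63, 63, 60, 29, 29, 4]
-550 [3, 23, 29, -1, 29, -1, 5]
-500 [28, 28, 258, 259, 17, 3, 4]
-450 [28, 259, 258, 258, 263, 264, 4]
-400 [28, 256, 256, 109, 261, 262, 4]
-350 [28, 112, 111, 111, 27, 28, 248]
-300 [3, 101, 111, 29, 30, 4, 651]
-250 [3, 4, 4, 5, 54, 25, 651]
-200 [4, 4, 4, 25, 55, 24, 652]
-150 [775, 86, 86, 29, 49, 8, 652]
-100 [761, 87, 88, 25, 29, 943, 652]
-50 [726, 85, 86, 35, 1019, 4, 652]
0 [610, 36, 19, 37, 1020, 5, 652]
50 [4, 34, 36, 34, 1019, 4, 652]
[[0.6,[0.144,-0.19,-0.0],-0.0366],[0.6,[0.165,-0.173,-0.001],-0.0366],[0.6,[0.184,-0.152,-0.0],-0.0366],[0.6,[0.201,-0.131,-0.001],-0.0365],[0.6,[0.214,-0.106,-0.0],-0.0366],[0.6,[0.225,-0.082,-0.001],-0.0365],[0.6,[0.153,0.086,0.02],-0.032],[0.6,[0.144,0.101,0.02],-0.032],[0.6,[0.133,0.114,0.02],-0.032],[0.6,[0.121,0.127,0.02],-0.032],[0.6,[0.108,0.139,0.02],-0.032],[0.6,[0.093,0.149,0.02],-0.032]]
[[0.6,[0.078,0.158,0.02],-0.0319],[0.6,[-0.024,0.135,0.189],-0.0],[0.6,[-0.024,0.134,0.189],-0.0],[0.6,[-0.025,0.135,0.189],-0.0]]
16 [ 481.6 -197.8  130. ] 102.29400000000004
```

Emit:
move_arm:
  motion:
    - [0.6,[0.144,-0.19,-0.02],-0.0366]
    - [0.6,[0.165,-0.173,-0.02],-0.0366]
    - [0.6,[0.184,-0.152,0],-0.0366]
    - [0.6,[0.201,-0.131,0],-0.0365]
    - [0.6,[0.214,-0.106,0],-0.0366]
    - [0.6,[0.225,-0.082,0],-0.0365]
    - [0.6,[0.153,0.086,0.02],-0.032]
    - [0.6,[0.144,0.101,0.03],-0.032]
    - [0.6,[0.133,0.114,0.03],-0.032]
    - [0.6,[0.121,0.127,0.03],-0.032]
    - [0.6,[0.108,0.139,0.03],-0.032]
    - [0.6,[0.093,0.149,0.03],-0.032]

```text
clock: 2.3
tcp_pos: [398.9, -213.4, 216.2]
eef_rot: [180.0, 0.0, 96.8]
wrist_force: [0.3, 0.3, 0.2]
finger_gap: 0.603
grip_force: 0.0
```

Emit:
move_arm:
  motion:
    - [0.6,[0.078,0.158,0.02],-0.032]
    - [0.6,[-0.024,0.135,0.189],0]
    - [0.6,[-0.024,0.134,0.189],0]
    - [0.6,[-0.025,0.135,0.189],0]
    - [0.6,[0,0,0],0]
    - [0.6,[0,0,0],0]
    - [0.6,[0,0,0],0]

```text
clock: 2.88
tcp_pos: [481.3, -197.9, 128.7]
eef_rot: [-180.0, 0.0, 102.3]
wrist_force: [1.3, 0.3, 1.1]
finger_gap: 0.602
grip_force: 0.0
```

Emit:
move_arm:
  motion:
    - [0.5,[0,0,0.18],0]
    - [0.5,[0,0,0.18],0]
    - [0.5,[0,0,0.15],0]
    - [0.5,[0,0,0.043],0]
    - [0,[0,0,0],0]
    - [0,[0,0,0],0]
    - [0,[0,0,0],0]
    - [0,[0,0,0],0]
    - [0,[0,0,0],0]
    - [0,[0,0,0],0]

```text
clock: 3.72
tcp_pos: [481.9, -198.1, 46.1]
eef_rot: [180.0, 0.1, 102.3]
wrist_force: [0.0, 1.6, 4.5]
finger_gap: 0.125
grip_force: 30.0
```

Run:
```python
from h import *
plan([481.5,-197.8,47],102.3,[(481.5,-197.8,110,102.3),(490,-120,200,102.3),(493,0,215,100),(495.6,196,200,95.1)],0)
s=env.observe();print(s['tcp_pos'],s['eef_rot'],s['moment'])
```

```text
[[0,[0.0,0.0,-0.21],-0.0],[0,[0.0,0.0,-0.21],-0.0],[0,[0.124,0.041,-0.15],-0.0],[0,[0.124,0.042,-0.15],-0.0],[0,[0.123,0.041,-0.15],-0.0],[0,[0.124,0.042,-0.15],-0.0],[0,[0.194,0.047,-0.025],0.0032],[0,[0.195,0.046,-0.025],0.0032],[0,[0.195,0.044,-0.025],0.0032],[0,[0.196,0.041,-0.025],0.0032],[0,[0.214,0.041,0.017],0.0045],[0,[0.214,0.038,0.017],0.0045]]
[[0,[0.215,0.034,0.016],0.0046],[0,[0.216,0.031,0.017],0.0045],[0,[0.216,0.029,0.016],0.0046],[0,[0.216,0.025,0.017],0.0045]]
16 [495.58533511 195.9872601  200.        ] 95.10000000000001
[ 481.94367092 -198.12294493   46.09332807] [1.79951998e+02 6.95810708e-02 1.02328831e+02] [ 0.06329742 -0.19601907 -0.02977028]
```

Emit:
move_arm:
  motion:
    - [0,[0,0,-0.03],0]
    - [0,[0,0,-0.08],0]
    - [0,[0,0,-0.13],0]
    - [0,[0,0,-0.16],0]
    - [0,[0.03,0.01,-0.16],0]
    - [0,[0.06,0.02,-0.16],0]
    - [0,[0.09,0.03,-0.13],0]
    - [0,[0.12,0.04,-0.1],0]
    - [0,[0.14,0.045,-0.07],0]
    - [0,[0.15,0.045,-0.03],0]
    - [0,[0.16,0.045,0],0.003]
    - [0,[0.17,0.045,0],0.003]

```text
clock: 4.72
tcp_pos: [493.2, -53.0, 203.1]
eef_rot: [180.0, 0.0, 101.2]
wrist_force: [-0.9, 1.3, -3.7]
finger_gap: 0.127
grip_force: 30.0
```

```bash
cat > m.txt <<'E'
E
python3 - <<'E'
from h import *
s=env.observe();print(s['tcp_pos'],s['eef_rot'],s['wrist_force'],s['moment'],s['finger_gap'])
# commanded pose
p=np.array([481.5,-197.8,46.9]);yw=102.3
for r in [[0,0,-.03,0],[0,0,-.08,0],[0,0,-.13,0],[0,0,-.16,0],[.03,.01,-.16,0],[.06,.02,-.16,0],[.09,.03,-.13,0],[.12,.04,-.1,0],[.14,.045,-.07,0],[.15,.045,-.03,0],[.16,.045,0,.003],[.17,.045,0,.003]]:
    a=np.radians(yw);c,q=np.cos(a),np.sin(a);v=np.array(r[:3])*150;p=p+[c*v[0]+q*v[1],q*v[0]-c*v[1],-v[2]];yw-=r[3]*180
print(p,yw)
plan(p,yw,[(495.6,140,204,95.1),(495.6,196,204,95.1)],0,step=25)
E
```

```text
[493.22681028 -53.03846412 203.10386844] [1.79986139e+02 8.76122539e-03 1.01180800e+02] [-0.86594928  1.31994517 -3.68661461] [-0.00505899 -0.1059651  -0.0664973 ] 0.12709246205097466
[493.38603307 -54.03256371 204.4       ] 101.21999999999998
[[0,[0.158,0.033,0.0],0.0042],[0,[0.159,0.031,0.0],0.0043],[0,[0.159,0.029,0.0],0.0042],[0,[0.159,0.027,0.001],0.0043],[0,[0.16,0.025,0.0],0.0042],[0,[0.16,0.023,0.001],0.0043],[0,[0.161,0.02,0.0],0.0042],[0,[0.16,0.019,0.001],0.0043],[0,[0.124,0.011,-0.0],-0.0],[0,[0.124,0.011,-0.0],-0.0],[0,[0.124,0.011,-0.0],-0.0]]
11 [495.61624713 195.96040666 203.95      ] 95.09999999999998
```

Emit:
move_arm:
  motion:
    - [0,[0.158,0.033,0],0.0042]
    - [0,[0.159,0.031,0],0.0043]
    - [0,[0.159,0.029,0],0.0042]
    - [0,[0.159,0.027,0],0.0043]
    - [0,[0.16,0.025,0],0.0042]
    - [0,[0.16,0.023,0],0.0043]
    - [0,[0.161,0.02,0],0.0042]
    - [0,[0.16,0.019,0],0.0043]
    - [0,[0.15,0.013,0],0]
    - [0,[0.11,0.01,0],0]
    - [0,[0.075,0.007,0],0]
    - [0,[0.037,0.003,0],0]

```text
clock: 5.72
tcp_pos: [495.0, 197.4, 202.4]
eef_rot: [-180.0, -0.0, 95.2]
wrist_force: [0.1, -0.6, -2.0]
finger_gap: 0.126
grip_force: 30.0
```

Run:
```python
from h import *
np.set_printoptions(precision=1,suppress=True)
for n in('side','top'):
    im=cams.get_image(n);P=cloud(im);np.save(f'{n}1.npy',P);cv2.imwrite(f'pics/{n}1.png',im['pixels'][...,::-1])
    for q in('cleaner','basket','basket_grip','bush','bearing_a'):
        for d in finder.recognise(q,n)[:2]: print(n,q,round(d['conf'],2),cam2w(im,d['centre']))
s=env.observe();print(s['clock'],s['tcp_pos'],s['eef_rot'],s['wrist_force'],s['moment'])
a=cv2.imread('pics/top1.png')[140:260,200:360];b=cv2.imread('pics/side1.png')[100:300,220:420]
cv2.imwrite('pics/c1.png',np.hstack([cv2.resize(a,(400,300),interpolation=3),cv2.resize(b,(300,300),interpolation=3)]))
```

```text
side cleaner 0.81 [484.  237.5  60.9]
side basket 0.67 [486.6 215.7 173.8]
side basket_grip 0.7 [491.1 218.2 176.1]
side bush 0.58 [486.8 239.9  62.9]
side bearing_a 0.48 [511.2 223.9 167.4]
side bearing_a 0.43 [477.8 213.7 167.8]
top cleaner 0.73 [467.6 138.4  93.3]
6.3167 [495.7 195.6 202.7] [180.    0.   95.1] [-0.2 -0.1 -4. ] [ 0. -0.  0.]
```

View pics/c1.png

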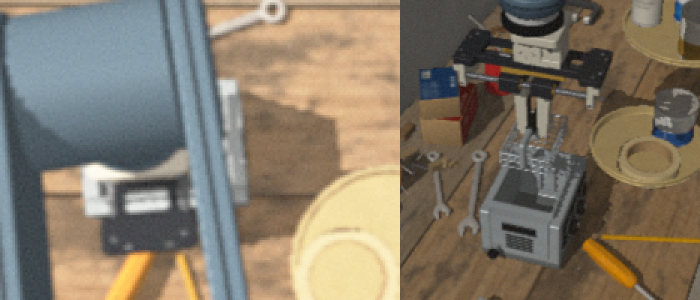

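Run:
```python
from h import *
np.set_printoptions(precision=1,suppress=True)
P=np.load('side1.npy').reshape(-1,3)
a=np.radians(5.1);R=np.array([[np.cos(a),np.sin(a)],[-np.sin(a),np.cos(a)]])
L=(P[:,:2]-[495.7,195.6])@R.T; z=P[:,2]
with np.errstate(all='ignore'): k=(abs(L[:,0])<50)&(abs(L[:,1])<75)
L=L[k];z=z[k]
for z0 in range(135,235,6):
    q=L[(z>=z0)&(z<z0+6)]
    if len(q): print(z0,len(q),np.percentile(q,[1,50,99],axis=0).ravel(),q.min(0),q.max(0))
# bar outside fingers
q=L[(z>196)&(z<214)&(abs(L[:,1])>20)];print(len(q),q[:,0].mean(),q.min(0),q.max(0))
q=L[(z>160)&(z<214)&(abs(L[:,1])>47)&(abs(L[:,0])<14)];print(q[np.argsort(q[:,1])])
# rods and rim
for n in('side0','top0'):
    P=np.load(n+'.npy').reshape(-1,3);L=(P[:,:2]-[495.7,195.6])@R.T;z=P[:,2]
    with np.errstate(all='ignore'): k=(abs(L[:,0])<20)&(abs(L[:,1])<58)&(abs(L[:,1])>46)&(z>40)&(z<90)
    q=np.c_[L[k],z[k]];q=q[np.argsort(q[:,1])]
    for sgn in(-1,1):
        w=q[q[:,1]*sgn>0]; t=w[w[:,2]>55]
        print(n,sgn,len(w),t[:25])
    k=(abs(L[:,0])<48)&(abs(L[:,1])<70)&(z>95)&(z<104);q=L[k]
    for sgn in(-1,1):
        w=q[(q[:,1]*sgn>50)&(abs(q[:,0])<30)];v=q[(q[:,0]*sgn>35)&(abs(q[:,1])<45)]
        print('rim y',sgn,len(w),np.median(w[:,1]) if len(w) else'','x',len(v),np.median(v[:,0]) if len(v) else '')
```

```text
153 153 [-34.7 -50.5 -10.6  -2.2  31.2  48.4] [-35.2 -51.7] [32.2 48.8]
159 139 [-35.1 -50.2 -12.8  16.2  31.8  49.3] [-35.2 -51.3] [32.1 49.5]
165 197 [-35.  -49.7 -12.5  23.6  31.5  50.5] [-35.1 -52. ] [31.7 56.3]
171 45 [-35.2 -50.8  -5.3  34.2  31.4  57.5] [-35.2 -51.3] [31.4 58. ]
177 160 [-35.4 -49.1 -12.4  28.1  32.3  57.5] [-35.9 -49.5] [32.5 57.9]
183 21 [-31.8   7.3  -3.3  53.3  13.5  58.7] [-36.4   6.9] [13.9 58.9]
189 33 [-19.1   8.4  -5.5  11.9  17.7  58. ] [-19.6   8.3] [18.5 58. ]
195 53 [-21.9  -4.4  -6.2  11.5  18.1  57.8] [-22.2  -4.6] [18.3 58. ]
201 83 [-22.2   3.1  -4.3  25.2  18.4  58.5] [-22.3  -2. ] [19.9 59. ]
207 121 [-22.4 -10.   -1.8  11.4  19.3  53.9] [-22.5 -17.6] [19.8 55.2]
213 52 [-23.1  -4.3   4.7  10.4  19.9  13.8] [-23.3  -6. ] [20.1 14.1]
219 48 [-23.5  -6.1  -8.1  10.3  18.8  13.3] [-23.6  -7.5] [19.  13.4]
225 51 [-23.9  -2.5  -7.3  10.4  19.1  13.7] [-24.   -2.7] [19.2 14.2]
231 51 [-24.4  -3.2   4.7  10.4  21.2  13.2] [-24.4  -3.6] [21.2 13.5]
92 -2.4699216378441595 [-6.7 20. ] [ 3.6 59. ]
[[ -9.6 -52. ]
 [-12.7 -48.8]
 [-10.4 -48.8]
 [-13.  -
[... 2366 characters left out ...]
5 -55.9  74.4]
 [ 13.6 -55.8  72.4]
 [ 11.  -55.7  75.2]
 [-14.3 -55.6  66.6]
 [  8.6 -55.5  76.6]
 [  7.4 -55.1  62.8]
 [ -9.9 -53.8  73.9]
 [-12.3 -53.6  74.7]
 [ 13.6 -53.5  74.8]
 [ 11.1 -53.3  76.5]
 [-14.2 -53.3  67. ]
 [  9.3 -53.   70.4]
 [  8.1 -52.6  57.1]]
top0 1 18 [[-11.6  53.1  62.9]
 [  9.6  53.5  65.4]
 [-12.1  54.3  73. ]
 [ -9.6  54.4  70.9]
 [  7.9  54.4  58.6]
 [ 11.6  54.9  71.8]
 [  9.2  55.   73.2]
 [-13.8  55.6  63.4]
 [  7.4  55.9  66.8]
 [-12.   56.5  74.4]
 [ -9.5  56.6  72.1]
 [  9.1  57.   75.9]
 [ 11.6  57.   74.2]
 [-14.   57.2  69.6]
 [ 14.4  57.3  70. ]]
rim y -1 37 -60.41059028327263 x 57 -43.80675548417477
rim y 1 42 62.21959015117817 x 61 43.03773552471727
```

Emit:
move_arm:
  motion:
    - [0,[0.005,0.004,0.04],0]
    - [0,[0,0,0.08],0]
    - [0,[0,0,0.1],0]
    - [0,[0,0,0.1],0]
    - [0,[0,0,0.1],0]
    - [0,[0,0,0.09],0]
    - [0,[0,0,0.06],0]
    - [0,[0,0,0.02],0]
    - [0,[0,0,0],0]
    - [0,[0,0,0],0]

```text
clock: 7.15
tcp_pos: [496.5, 196.9, 114.5]
eef_rot: [180.0, -0.0, 95.1]
wrist_force: [-0.5, -0.2, -2.2]
finger_gap: 0.123
grip_force: 30.0
```

Emit:
move_arm:
  motion:
    - [0,[0,0,0.013],0]
    - [0,[0,0,0.013],0]
    - [0,[0,0,0.013],0]
    - [0,[0,0,0.013],0]
    - [0,[0,0,0.013],0]
    - [0,[0,0,0],0]

```text
clock: 7.65
tcp_pos: [495.9, 196.7, 104.0]
eef_rot: [-180.0, 0.0, 95.1]
wrist_force: [-0.7, -0.0, -3.3]
finger_gap: 0.125
grip_force: 30.0
```

Emit:
move_arm:
  motion:
    - [0,[0,0,0.02],0]
    - [0,[0,0,0.025],0]
    - [0,[0,0,0.025],0]
    - [0,[0,0,0.025],0]
    - [0,[0,0,0.025],0]
    - [0,[0,0,0.025],0]
    - [0,[0,0,0.025],0]
    - [0,[0,0,0.02],0]
    - [0,[0,0,0.015],0]
    - [0,[0,0,0.01],0]
    - [0,[0,0,0],0]

```text
clock: 8.57
tcp_pos: [495.9, 196.8, 71.8]
eef_rot: [-180.0, 0.0, 95.1]
wrist_force: [-0.5, -0.0, -2.9]
finger_gap: 0.126
grip_force: 30.0
```

Emit:
move_arm:
  motion:
    - [0,[0,0,0.01],0]
    - [0,[0,0,0.01],0]
    - [0,[0,0,0.007],0]
    - [0,[0,0,0.006],0]
    - [0,[0,0,0],0]
    - [0,[0,0,0],0]

```text
clock: 9.07
tcp_pos: [496.2, 196.8, 68.1]
eef_rot: [180.0, -0.0, 95.1]
wrist_force: [-3.0, -0.2, 5.6]
finger_gap: 0.124
grip_force: 30.0
```

Emit:
move_arm:
  motion:
    - [0,[0,0,0.007],0]
    - [0,[0,0,0],0]
    - [0,[0,0,0],0]

```text
clock: 9.32
tcp_pos: [496.2, 196.8, 68.0]
eef_rot: [179.9, 0.0, 95.1]
wrist_force: [-6.0, -1.8, 13.8]
finger_gap: 0.125
grip_force: 30.0
```

Emit:
move_arm:
  motion:
    - [0,[0,0,-0.014],0]
    - [0.28,[0,0,0],0]
    - [0.28,[0,0,0],0]
    - [0.28,[0,0,0],0]
    - [0.28,[0,0,0],0]

```text
clock: 9.73
tcp_pos: [496.2, 196.8, 68.1]
eef_rot: [180.0, -0.0, 95.1]
wrist_force: [-0.6, 0.6, 0.4]
finger_gap: 0.279
grip_force: 0.0
```

Run:
```python
from h import *
s=env.observe();print(s['tcp_pos'],s['finger_gap'],s['wrist_force'])
plan([496.2,196.8,68],95.1,[(496.2,196.8,180,95.1),(480,320,185,90),(463.6,432.8,120,87)],0.5,step=38)
```

```text
[496.22001813 196.79501695  68.10525776] 0.2794343431163143 [-0.55818871  0.61341162  0.38977576]
[[0.5,[0.0,0.0,-0.249],-0.0],[0.5,[0.0,0.0,-0.249],-0.0],[0.5,[0.0,0.0,-0.249],-0.0],[0.5,[0.207,-0.009,-0.008],0.0071],[0.5,[0.207,-0.013,-0.008],0.0071],[0.5,[0.206,-0.018,-0.009],0.0071],[0.5,[0.206,-0.022,-0.008],0.007],[0.5,[0.188,-0.027,0.108],0.0042],[0.5,[0.188,-0.03,0.108],0.0042],[0.5,[0.187,-0.032,0.109],0.0041],[0.5,[0.186,-0.035,0.108],0.0042]]
11 [463.63089946 432.73397364 120.05      ] 86.99999999999997
```

Emit:
move_arm:
  motion:
    - [0.28,[0,0,-0.1],0]
    - [0.28,[0,0,-0.2],0]
    - [0.28,[0,0,-0.225],0]
    - [0.28,[0,0,-0.222],0]
    - [0.5,[0.207,-0.009,-0.008],0.0071]
    - [0.5,[0.207,-0.013,-0.008],0.0071]
    - [0.5,[0.206,-0.018,-0.009],0.0071]
    - [0.5,[0.206,-0.022,-0.008],0.007]
    - [0.5,[0.188,-0.027,0.108],0.0042]
    - [0.5,[0.188,-0.03,0.108],0.0042]
    - [0.5,[0.187,-0.032,0.109],0.0041]
    - [0.5,[0.186,-0.035,0.108],0.0042]

```text
clock: 10.73
tcp_pos: [463.1, 434.1, 119.4]
eef_rot: [180.0, -0.0, 87.0]
wrist_force: [0.6, 0.3, -0.2]
finger_gap: 0.497
grip_force: 0.0
```

Run:
```python
from h import *
np.set_printoptions(precision=1,suppress=True)
for n in('side','top'):
    im=cams.get_image(n);P=cloud(im);np.save(f'{n}2.npy',P);cv2.imwrite(f'pics/{n}2.png',im['pixels'][...,::-1])
    P=P.reshape(-1,3);L=P[:,:2]-[496,196.5];z=P[:,2]
    with np.errstate(all='ignore'): k=(abs(L[:,0])<38)&(abs(L[:,1])<56)
    for z0 in range(20,100,8):
        q=L[k&(z>=z0)&(z<z0+8)]
        if len(q):print(n,z0,len(q),q.min(0),q.max(0),z[k&(z>=z0)&(z<z0+8)].max())
    q=P[k&(z>64)&(z<90)&(abs(L[:,0])<9)]
    if len(q)>4: print('bar',cv2.minAreaRect(q[:,:2].astype(np.float32)),np.percentile(q[:,2],[50,90]))
s=env.observe();print(s['clock'],s['tcp_pos'],s['eef_rot'])
a=cv2.imread('pics/top2.png')[140:260,120:330];b=cv2.imread('pics/side2.png')[170:370,220:380]
cv2.imwrite('pics/c2.png',np.hstack([cv2.resize(a,(525,300),interpolation=3),cv2.resize(b,(240,300),interpolation=3)]))
```

```text
side 20 143 [-19.4 -55.9] [ 36.7 -10.8] 27.80150227803324
side 28 51 [-19.  -54.1] [ 36.7 -16. ] 35.94102545466603
side 36 29 [-21.3 -54.9] [36.4 -9.9] 43.960367820443935
side 44 46 [-19.5 -55.7] [37. -4.] 51.79929895561861
side 52 9 [-10.4 -55.1] [ 16.1 -49.1] 58.407160479008894
side 60 24 [ -7.5 -55.9] [15.8 20.1] 67.9541524528396
side 68 145 [-10.4 -55.8] [16.8 32.7] 75.74380978857039
side 76 17 [ -6.1 -53.9] [ 4.  19.8] 78.19236023487849
side 84 1 [-31.5  55.7] [-31.5  55.7] 87.78130247404283
side 92 2 [-37.4 -44.1] [-31.7  55.9] 99.84271660461559
bar ((495.5437927246094, 184.90318298339844), (15.778952598571777, 88.7520980834961), 1.1264832019805908) [73.4 75.9]
top 20 601 [-36.4 -54.4] [37.7 55.9] 27.98511280927687
top 28 146 [-29.5 -42.3] [36.4 54.5] 35.88402809625495
top 36 54 [-37. -50.] [37.9 53.7] 43.92438778546352
top 44 151 [-37.3 -50.1] [37.6 55.4] 51.24092892242038
top 52 14 [-30.3 -55. ] [36.7 54.5] 59.422854797743184
top 60 10 [-18.9 -55.2] [37.9 55.4] 67.49230707797415
top 68 178 [-19.3 -55.4] [37.4 55.1] 75.89227621116538
top 76 57 [ -5.8 -55.4] [15.4 47. ] 81.26903620180701
top 84 5 [37.2 41.9] [38.  52.8] 91.92015421683004
top 92 1 [36.7 54.4] [36.7 54.4] 96.8751174024244
bar ((496.55303955078125, 196.52371215820312), (16.519399642944336, 110.79703521728516), 0.1432592123746872) [74.3 77.4]
10.8333 [460.7 435.3 116.6] [-179.7    0.1   87.2]
```

View pics/c2.png

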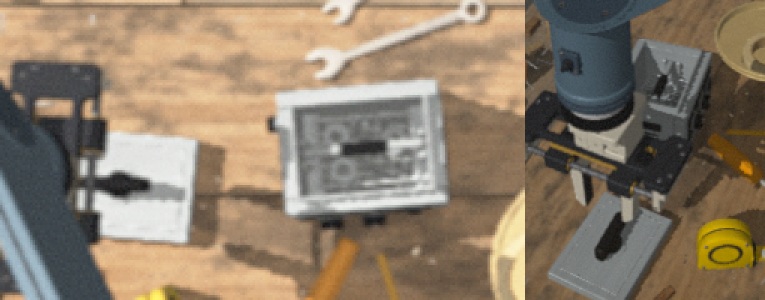

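Emit:
move_arm:
  motion:
    - [0.5,[0,0,0.06],0]
    - [0.5,[0,0,0.12],0]
    - [0.5,[0,0,0.12],0]
    - [0.5,[0,0,0.11],0]
    - [0.5,[0,0,0.06],0]
    - [0.5,[0,0,0.03],0]
    - [0.5,[0,0,0],0]
    - [0.5,[0,0,0],0]

```text
clock: 11.5
tcp_pos: [464.2, 432.5, 46.0]
eef_rot: [179.9, -0.0, 87.0]
wrist_force: [-0.3, 0.9, 0.2]
finger_gap: 0.5
grip_force: 0.0
```

Emit:
move_arm:
  motion:
    - [0.5,[0,0,0.017],0]
    - [0,[0,0,0],0]
    - [0,[0,0,0],0]
    - [0,[0,0,0],0]
    - [0,[0,0,0],0]
    - [0,[0,0,0],0]
    - [0,[0,0,0],0]
    - [0,[0,0,0],0]

```text
clock: 12.17
tcp_pos: [463.6, 432.9, 43.1]
eef_rot: [180.0, -0.0, 87.0]
wrist_force: [0.2, -0.8, 2.4]
finger_gap: 0.287
grip_force: 30.0
```

Emit:
move_arm:
  motion:
    - [0.45,[0,0,0],0]
    - [0.45,[0,0,0],0]
    - [0.45,[0,0,-0.02],0]
    - [0.45,[0,0,-0.02],0]
    - [0.45,[0,0,0],0]
    - [0,[0,0,0],0]
    - [0,[0,0,0],0]
    - [0,[0,0,0],0]
    - [0,[0,0,0],0]
    - [0,[0,0,0],0]
    - [0,[0,0,0],0]

```text
clock: 13.08
tcp_pos: [463.8, 433.0, 49.4]
eef_rot: [179.9, -0.0, 87.0]
wrist_force: [-0.2, -0.3, 4.4]
finger_gap: 0.149
grip_force: 30.8
```

Emit:
move_arm:
  motion:
    - [0,[0,0,-0.015],0]
    - [0,[0,0,-0.03],0]
    - [0,[0,0,-0.06],0]
    - [0,[0,0,-0.1],0]
    - [0,[0,0,-0.13],0]
    - [0,[0,0,-0.14],0]
    - [0,[0,0,-0.14],0]
    - [0,[0,0,-0.13],0]
    - [0,[0,0,-0.1],0]
    - [0,[0,0,-0.06],0]
    - [0,[0,0,-0.02],0]
    - [0,[0,0,0],0]

```text
clock: 14.08
tcp_pos: [463.5, 432.7, 188.0]
eef_rot: [180.0, -0.0, 87.0]
wrist_force: [0.6, -0.4, -4.1]
finger_gap: 0.147
grip_force: 30.6
```

Run:
```python
from h import *
np.set_printoptions(precision=2,suppress=True)
s=env.observe();print(s['tcp_pos'],s['eef_rot'],s['wrist_force'],s['moment'])
plan([463.8,433,187],87,[(470,380,187,88.5),(490,240,187,96),(496.1,197,187,97.1)],0,step=24)
im=cams.get_image('side');P=cloud(im);np.save('side3.npy',P);cv2.imwrite('pics/side3.png',im['pixels'][...,::-1])
P=P.reshape(-1,3)
k=(abs(P[:,0]-464)<100)&(abs(P[:,1]-433)<110)&(P[:,2]>120)&(P[:,2]<190)
Q=P[k]
for z0 in range(120,190,6):
    q=Q[(Q[:,2]>=z0)&(Q[:,2]<z0+6)]
    if len(q)>5:print(z0,len(q),cv2.minAreaRect(q[:,:2].astype(np.float32)))
```

```text
[463.51 432.75 187.95] [179.97  -0.02  87.02] [ 0.6  -0.42 -4.12] [-0.05 -0.01  0.02]
[[0,[-0.117,0.02,-0.0],-0.0028],[0,[-0.117,0.019,-0.0],-0.0028],[0,[-0.117,0.018,-0.0],-0.0027],[0,[-0.155,0.026,-0.0],-0.0069],[0,[-0.155,0.023,-0.0],-0.007],[0,[-0.156,0.019,-0.0],-0.0069],[0,[-0.156,0.016,-0.0],-0.007],[0,[-0.157,0.013,-0.0],-0.0069],[0,[-0.157,0.009,-0.0],-0.007],[0,[-0.145,0.005,-0.0],-0.0031],[0,[-0.145,0.005,-0.0],-0.003]]
11 [496.17 196.96 187.  ] 97.09800000000006
144 141 ((432.2415466308594, 460.9895935058594), (170.26771545410156, 80.65753936767578), 48.411136627197266)
150 204 ((432.43316650390625, 460.6581115722656), (171.83792114257812, 81.905517578125), 48.699119567871094)
156 2229 ((462.8314514160156, 433.78216552734375), (139.9167022705078, 103.57894134521484), 84.8460922241211)
162 503 ((463.0003967285156, 437.7086181640625), (133.51113891601562, 97.89179992675781), 86.49884033203125)
168 20 ((463.94146728515625, 452.8648986816406), (23.24505043029785, 29.968961715698242), 89.15489959716797)
174 61 ((458.9322204589844, 450.24383544921875), (40.773284912109375, 28.7359619140625), 12.0532808303833)
180 72 ((457.59222412109375, 447.489990234375), (45.350711822509766, 31.73278045654297), 18.356897354125977)
186 82 ((460.92724609375, 439.5533447265625), (47.182403564453125, 34.652099609375), 48.14173889160156)
```

Emit:
move_arm:
  motion:
    - [0,[-0.05,0.008,0],-0.0028]
    - [0,[-0.1,0.017,0],-0.0028]
    - [0,[-0.14,0.022,0],-0.0027]
    - [0,[-0.155,0.026,0],-0.007]
    - [0,[-0.155,0.023,0],-0.007]
    - [0,[-0.156,0.019,0],-0.007]
    - [0,[-0.156,0.016,0],-0.007]
    - [0,[-0.157,0.013,0],-0.007]
    - [0,[-0.157,0.009,0],-0.007]
    - [0,[-0.14,0.005,0],-0.003]
    - [0,[-0.12,0.005,0],-0.003]
    - [0,[-0.07,0.005,0],0]

```text
clock: 15.13
tcp_pos: [495.9, 197.6, 186.4]
eef_rot: [-179.9, 0.1, 97.1]
wrist_force: [0.4, 0.2, -3.4]
finger_gap: 0.15
grip_force: 30.8
```

Emit:
move_arm:
  motion:
    - [0,[-0.02,0,0.02],0]
    - [0,[0,0,0.04],0]
    - [0,[0,0,0.04],0]
    - [0,[0,0,0.02],0]
    - [0,[0,0,0],0]
    - [0,[0,0,0],0]

```text
clock: 15.63
tcp_pos: [496.5, 197.8, 168.9]
eef_rot: [-179.9, -0.0, 97.2]
wrist_force: [0.9, 0.3, -4.1]
finger_gap: 0.146
grip_force: 30.8
```

```bash
cat > f.py <<'E'
from h import *
import sys
np.set_printoptions(precision=2,suppress=True)
for n in ('side','top'):
    im=cams.get_image(n);P=cloud(im);np.save(f'{n}4.npy',P);cv2.imwrite(f'pics/{n}{sys.argv[1]}.png',im['pixels'][...,::-1])
    s=env.observe();t=s['tcp_pos']
    P=P.reshape(-1,3);zt=t[2]-49.4+22
    for nm,z0,z1 in(('plate',zt-3,zt+3),('box',86,93)):
        k=(abs(P[:,0]-496)<80)&(abs(P[:,1]-197)<100)&(P[:,2]>z0)&(P[:,2]<z1);q=P[k]
        if len(q)>5:print(n,nm,len(q),cv2.minAreaRect(q[:,:2].astype(np.float32)))
print(s['clock'],t,s['eef_rot'],s['wrist_force'],s['moment'],s['finger_gap'])
E
python3 f.py 4
```

```text
side plate 1618 ((495.9453125, 199.27377319335938), (101.03785705566406, 141.6746368408203), 5.4907755851745605)
side box 677 ((495.2164306640625, 196.5814666748047), (114.35395812988281, 151.9334716796875), 4.8373613357543945)
top plate 389 ((496.0126647949219, 200.11416625976562), (101.26535034179688, 138.33551025390625), 5.797206401824951)
top box 277 ((494.5326232910156, 195.83035278320312), (113.75992584228516, 148.55088806152344), 5.10037899017334)
15.7333 [496.96 197.69 169.58] [179.99  -0.01  97.2 ] [-0.5   0.06 -3.94] [-0.02 -0.02 -0.03] 0.14953165148197856
```

Emit:
move_arm:
  motion:
    - [0,[-0.01,-0.002,0.02],0.001]
    - [0,[-0.01,0,0.03],0.001]
    - [0,[0,0,0.025],0]
    - [0,[0,0,0.01],0]
    - [0,[0,0,0],0]
    - [0,[0,0,0],0]

```text
clock: 16.23
tcp_pos: [496.9, 194.0, 156.6]
eef_rot: [-180.0, -0.0, 96.8]
wrist_force: [-0.3, 0.1, -3.8]
finger_gap: 0.15
grip_force: 30.8
```

```bash
python3 f.py 5
python3 - <<'E'
from h import *
np.set_printoptions(precision=2,suppress=True)
t=env.observe()['tcp_pos'];a=np.radians(5.1);R=np.array([[np.cos(a),np.sin(a)],[-np.sin(a),np.cos(a)]])
def edges(L,ylim,xlim):  # robust edges by strips
    o=[]
    for ax,lim in((0,ylim),(1,xlim)):
        b=np.round(L[:,1-ax]/4);lo=[];hi=[]
        for v in np.unique(b):
            s=L[(b==v)&(abs(L[:,1-ax])<lim)][:,ax]
            if len(s)>2: lo.append(s.min());hi.append(s.max())
        o.append((np.median(lo),np.median(hi),len(lo)))
    return o
for n in('side','top'):
  for f,zc,nm in((n+'4',t[2]-27.4,'plate'),(n+'0',90,'box'),(n+'0',100,'rim')):
    P=np.load(f+'.npy').reshape(-1,3);L=(P[:,:2]-[496,196.5])@R.T
    k=(abs(L[:,0])<75)&(abs(L[:,1])<90)&(abs(P[:,2]-zc)<4)
    print(n,nm,edges(L[k],60,45))
E
```

```text
side plate 1585 ((496.137451171875, 194.759765625), (100.60515594482422, 140.89407348632812), 4.7710700035095215)
side box 676 ((494.6936950683594, 195.88168334960938), (114.52750396728516, 152.23135375976562), 4.517241477966309)
top plate 356 ((496.1474914550781, 196.20315551757812), (100.99683380126953, 137.7979736328125), 5.031375885009766)
top box 223 ((493.62322998046875, 196.32403564453125), (111.79647064208984, 150.84848022460938), 6.123095989227295)
16.3333 [497.16 194.07 156.88] [179.98  -0.    96.79] [ 0.45  0.75 -3.32] [-0.01 -0.05 -0.03] 0.1413978932784369
side plate [(np.float64(-48.78742682377575), np.float64(49.33834478164623), 31), (np.float64(-67.0720783714208), np.float64(67.2926907469789), 23)]
side box [(np.float64(-56.46876924382451), np.float64(54.51768288051277), 31), (np.float64(-72.8515668208232), np.float64(74.44528111075768), 23)]
side rim [(np.float64(-44.07292175680497), np.float64(42.95869326547899), 30), (np.float64(-64.05054866687614), np.float64(61.728633083141794), 23)]
top plate [(np.float64(-49.63382362330773), np.float64(-40.162586857798246), 19), (np.float64(-68.34198835438704), np.float64(-60.72846455944629), 23)]
top box [(np.float64(-57.47363578625253), np.float64(56.35282460785286), 31), (np.float64(-73.66394029434925), np.float64(74.12471896787284), 23)]
top rim [(np.float64(-44.716272936791256), np.float64(43.60321637824152), 29), (np.float64(-62.0320972653756), np.float64(62.107287082646536), 22)]
```

Emit:
move_arm:
  motion:
    - [0,[0,-0.006,0.015],0]
    - [0,[0,0,0.02],0]
    - [0,[0,0,0.02],0]
    - [0,[0,0,0.015],0]
    - [0,[0,0,0],0]
    - [0,[0,0,0],0]

```text
clock: 16.83
tcp_pos: [495.9, 193.9, 146.0]
eef_rot: [-180.0, -0.0, 96.8]
wrist_force: [0.2, -0.1, -3.9]
finger_gap: 0.149
grip_force: 30.8
```

Emit:
move_arm:
  motion:
    - [0,[0,0,0.012],0]
    - [0,[0,0,0.012],0]
    - [0,[0,0,0.012],0]
    - [0,[0,0,0.008],0]
    - [0,[0,0,0],0]
    - [0,[0,0,0],0]

```text
clock: 17.33
tcp_pos: [496.0, 194.0, 139.6]
eef_rot: [-180.0, -0.0, 96.8]
wrist_force: [0.1, 0.0, -4.3]
finger_gap: 0.148
grip_force: 30.8
```

Emit:
move_arm:
  motion:
    - [0,[0,0,0.008],0]
    - [0,[0,0,0.008],0]
    - [0,[0,0,0.008],0]
    - [0,[0,0,0.006],0]
    - [0,[0,0,0],0]
    - [0,[0,0,0],0]

```text
clock: 17.83
tcp_pos: [496.3, 194.0, 135.3]
eef_rot: [180.0, -0.0, 96.8]
wrist_force: [0.5, -0.8, -1.9]
finger_gap: 0.145
grip_force: 31.0
```

Emit:
move_arm:
  motion:
    - [0,[0,0,0.006],0]
    - [0,[0,0,0.003],0]
    - [0,[0,0,0],0]
    - [0,[0,0,0],0]

```text
clock: 18.17
tcp_pos: [496.3, 194.0, 135.2]
eef_rot: [179.9, 0.0, 96.8]
wrist_force: [-3.5, -1.3, 7.6]
finger_gap: 0.149
grip_force: 32.1
```

```bash
python3 f.py 6
python3 - <<'E'
import cv2,numpy as np
a=cv2.imread('pics/top6.png')[140:260,200:360];b=cv2.imread('pics/side6.png')[180:300,250:370]
cv2.imwrite('pics/c6.png',np.hstack([cv2.resize(a,(400,300),interpolation=3),cv2.resize(b,(300,300),interpolation=3)]))
E
```

```text
side plate 1582 ((495.8466796875, 195.5517578125), (100.42961120605469, 142.09408569335938), 5.0018696784973145)
side box 434 ((494.8992614746094, 197.25042724609375), (113.7496109008789, 149.0848388671875), 5.300833225250244)
top plate 323 ((495.4029541015625, 196.05291748046875), (100.67428588867188, 138.50137329101562), 5.65506649017334)
top box 236 ((494.55291748046875, 196.53448486328125), (114.35868835449219, 149.9186553955078), 5.1143388748168945)
18.2667 [496.34 194.02 135.25] [179.93   0.    96.8 ] [-3.26 -0.62  7.62] [-0.18  0.55 -0.02] 0.14772041093453298
```

View pics/c6.png

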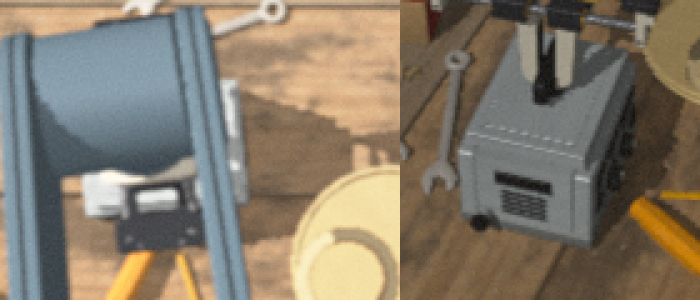

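Emit:
move_arm:
  motion:
    - [0,[0,0,-0.004],0]
    - [0,[0,0.001,0],-0.02]
    - [0,[0,0.0014,0],-0.0347]
    - [0,[0,0.0014,0],-0.0347]
    - [0,[0,0.0014,0],-0.0347]
    - [0,[0,0.0014,0],-0.0347]
    - [0,[0,0.0014,0],-0.0347]
    - [0,[0,0.0014,0],-0.0347]
    - [0,[0,0,0],0]

```text
clock: 19.02
tcp_pos: [496.6, 194.1, 135.3]
eef_rot: [-179.9, -0.0, 138.2]
wrist_force: [-5.4, -2.2, 8.3]
finger_gap: 0.153
grip_force: 32.1
```

```bash
python3 f.py 7
```

```text
side plate 1555 ((496.1064147949219, 196.21267700195312), (100.62869262695312, 141.86073303222656), 5.387905120849609)
side box 452 ((494.8288269042969, 196.83438110351562), (113.43180847167969, 150.05987548828125), 4.799283981323242)
top plate 384 ((478.0231628417969, 184.77944946289062), (71.65721893310547, 166.54148864746094), 33.15635681152344)
top box 201 ((481.2659912109375, 187.49932861328125), (73.48322296142578, 182.89822387695312), 34.7586669921875)
19.1167 [496.61 194.15 135.25] [-179.92   -0.02  137.91] [-4.7  -1.73  8.26] [-0.43  0.77  0.06] 0.14691534937646242
```

Emit:
move_arm:
  motion:
    - [0,[0,0.0013,0],-0.0323]
    - [0,[0,0.0013,0],-0.0323]
    - [0,[0,0.0013,0],-0.0323]
    - [0,[0,0.0013,0],-0.0323]
    - [0,[0,0.0013,0],-0.0323]
    - [0,[0,0.0013,0],-0.0323]
    - [0,[0,0.0013,0],-0.0323]
    - [0,[0,0.0013,0],-0.0323]
    - [0,[0,0,0],0]
    - [0,[0,0,0],0]

```text
clock: 19.95
tcp_pos: [497.6, 195.2, 135.3]
eef_rot: [-179.9, -0.0, -175.6]
wrist_force: [-3.5, -3.3, 6.8]
finger_gap: 0.147
grip_force: 32.1
```

```bash
python3 f.py 8
```

```text
side plate 1460 ((496.52923583984375, 195.6072998046875), (100.25230407714844, 141.79969787597656), 5.1479949951171875)
side box 460 ((494.41961669921875, 197.23976135253906), (113.93208312988281, 150.90121459960938), 4.503718376159668)
top plate 417 ((493.9459228515625, 198.09632873535156), (101.37787628173828, 137.29202270507812), 7.555366516113281)
top box 212 ((494.30401611328125, 196.65469360351562), (113.90838623046875, 149.28707885742188), 5.236640453338623)
20.05 [497.56 195.18 135.23] [-179.92   -0.03 -175.6 ] [-3.76 -3.88  6.91] [-0.54  0.53  0.1 ] 0.14861145854074453
```

Emit:
move_arm:
  motion:
    - [0,[0,0,-0.008],0]
    - [0,[0,0,-0.008],0]
    - [0,[0,0,-0.01],0]
    - [0,[0,0,-0.015],0]
    - [0,[0,0,-0.02],0]
    - [0,[0,0,-0.02],0]
    - [0,[0,0,-0.02],0]
    - [0,[0,0,0],0]
    - [0,[0,0,0],0]

```text
clock: 20.8
tcp_pos: [498.2, 196.0, 149.9]
eef_rot: [180.0, 0.0, -175.6]
wrist_force: [-0.1, 0.1, -1.6]
finger_gap: 0.149
grip_force: 30.9
```

Run:
```python
from h import *
np.set_printoptions(precision=2,suppress=True)
s=env.observe();print(s['tcp_pos'],s['wrist_force'],s['moment'])
im=cams.get_image('side');P=cloud(im).reshape(-1,3);cv2.imwrite('pics/s9.png',cv2.resize(im['pixels'][170:300,240:380,::-1],(560,520),interpolation=3))
```

```text
[498.17 196.   149.86] [-0.07  0.06 -1.63] [ 0.07 -0.19  0.01]
```

View pics/s9.png

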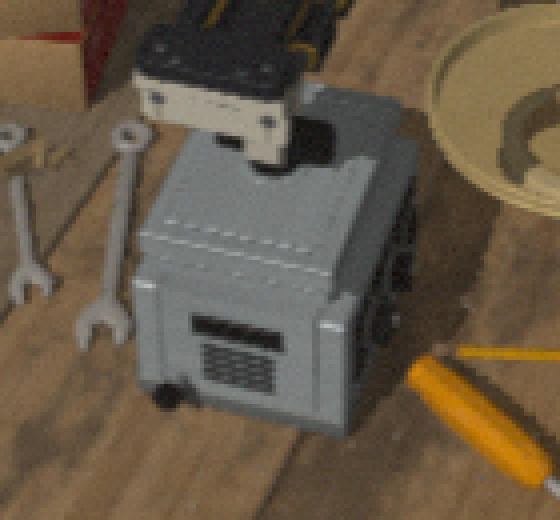

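Emit:
move_arm:
  motion:
    - [0,[0,0,-0.02],0]
    - [0,[0,0,-0.04],0]
    - [0,[0,0,-0.06],0]
    - [0,[0,0,-0.08],0]
    - [0,[0,0,-0.09],0]
    - [0,[0,0,-0.09],0]
    - [0,[0,0,-0.08],0]
    - [0,[0,0,-0.06],0]
    - [0,[0,0,-0.03],0]
    - [0,[0,0,-0.016],0]
    - [0,[0,0,0],0]
    - [0,[0,0,0],0]

```text
clock: 21.85
tcp_pos: [497.6, 195.9, 234.0]
eef_rot: [-180.0, -0.1, -175.6]
wrist_force: [-0.2, -0.4, -3.3]
finger_gap: 0.148
grip_force: 30.9
```

Run:
```python
from h import *
np.set_printoptions(precision=2,suppress=True)
for n in('side','top'):
    im=cams.get_image(n);P=cloud(im).reshape(-1,3);cv2.imwrite(f'pics/{n}10.png',cv2.resize(im['pixels'][130:300,220:400,::-1],(540,510),interpolation=3))
    k=(abs(P[:,0]-496)<80)&(abs(P[:,1]-197)<100);Q=P[k]
    for z0,z1 in((100,108),(86,94),(195,204),(204,212)):
        q=Q[(Q[:,2]>z0)&(Q[:,2]<z1)]
        if len(q)>5:
            A=np.linalg.lstsq(np.c_[q[:,:2]-[496,196],np.ones(len(q))],q[:,2],rcond=None)[0]
            print(n,z0,len(q),cv2.minAreaRect(q[:,:2].astype(np.float32)),A)
    for d in finder.recognise('splash_cover',n)[:2]+finder.recognise('filling_slot',n)[:1]+finder.recognise('outer_cover',n)[:1]: print(n,round(d['conf'],2),cam2w(im,d['centre']))
s=env.observe();print(s['clock'],s['tcp_pos'],s['eef_rot'],s['wrist_force'],s['moment'],s['finger_gap'])
```

```text
side 100 1258 ((496.5693664550781, 196.8233642578125), (91.17662811279297, 130.7132568359375), 4.900132179260254) [  0.    -0.   103.28]
side 86 757 ((495.3717041015625, 197.09716796875), (114.55258178710938, 150.54359436035156), 4.997675895690918) [-0.    0.   89.38]
side 195 263 ((496.2198486328125, 196.6256103515625), (102.50205993652344, 141.5304718017578), 5.394059181213379) [  0.    -0.01 200.6 ]
side 204 1632 ((496.1520080566406, 197.88232421875), (101.47808837890625, 141.097412109375), 5.5689311027526855) [  0.    -0.   206.83]
side 0.88 [487.75 218.27 103.75]
side 0.71 [487.27 222.39 104.15]
side 0.74 [480.03 216.51 204.03]
top 86 283 ((450.383544921875, 191.2461700439453), (38.000205993652344, 151.42889404296875), 11.231101989746094) [ 0.01  0.   90.53]
top 195 26 ((463.0345458984375, 196.22329711914062), (45.32269287109375, 138.39517211914062), 16.58496856689453) [  0.08   0.01 205.4 ]
top 204 608 ((494.6297607421875, 198.23963928222656), (100.72466278076172, 137.42282104492188), 6.88688325881958) [ -0.     0.   207.17]
top 0.72 [455.31 205.53 204.71]
22.25 [497.89 195.94 234.22] [-180.     -0.02 -175.62] [-1.36 -0.5  -2.3 ] [ 0.07 -0.16  0.02] 0.14630430184147347
```

View pics/side10.png

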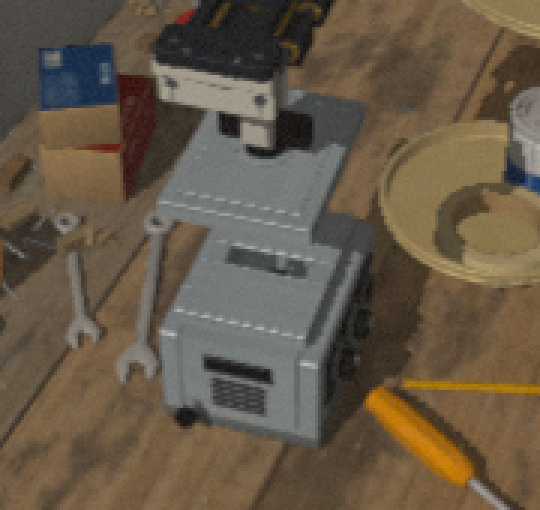

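The splash cover sits flat with its top at z ≈ 103.5, and its slot is open around (265,262). The outer cover hangs level about 100 mm higher.

```bash
python3 -c "
from cell import sign_off
print(sign_off())"
```

```text
the job is handed in; nothing more can be done
None
```

The job is done and handed in at about 22 s: the basket is home in the tank, the splash cover is seated with its filling slot open, and the gripper holds the outer cover level about 10 cm above where it sat.

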